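# Set the feed by clicks and engage the clutch

### The job

Set the feed on the green roller unit: turn its blank black selector knob anticlockwise (seen from above) until it rests on its end stop, without wringing it against the stop, then turn it back clockwise by exactly four clicks. Then let go of it and push the red-balled clutch lever fully over, away from the operator's side, so the setting is engaged, and leave the other things on the bench and on the unit where they are.

Things in the scene. Friction and masses are not known exactly. Their poses are not given: they have to be found in the camera images.
- feeder: green benchtop roller feed unit, fixed, 250 (its x) by 400 mm (its y), bed top 35 mm above the bench. Origin on the bench under its middle; x points away from the operator's side, y to its left, z up. Selector axis at x -35, y -105 mm; clutch hinge at x -5, y 140 mm. Along its far side (x 70 to 120, y -158 to 143 mm) stand rollers and a grey gear cover, up to 110 mm high
- selector_grip (a point): point on the vertical axis of the blank black selector knob, 111 mm above the bench, inside its grip bar; turns with the knob, x along the bar, z up. The bar is 48 mm long, 14 mm thick, from 91 to 122 mm above the bench; under it a round skirt 52 mm across, then an aluminium drum 88 mm across with its top 77 mm above the bench
- selector (a joint): knob angle (rad), growing CLOCKWISE from above; its zero has no meaning for the user. Seven resting places, a click between neighbours; the first and last rest against the end stops. Spacing is uneven, 15 to 26 degrees, not given: feel for it. Leaving a place takes up to 0.3 N m; this falls to nothing half way, then the knob pulls itself on into the next place as strongly: the click
- selector_axis (a point): fixed point on the knob's axis at the drum's top. The end stops here are springy, 4 N m per rad, from the resting place on: 0.5 N m does no harm, wringing the knob 0.2 rad (about 1 N m) past its rest damages it. Let go off a crest, the knob settles in the nearest place. Clicks are counted from the rest on the anticlockwise stop: the next place is one click
- clutch (a joint): angle of the clutch lever (rad): starts near 0, leaning towards the operator (the feed unit's -x side); 1.0 is fully over, leaning as far to +x, against its rigid stop. Stiff (0.2 N m), stays where it is left
- clutch_tip (a point): centre of the 28 mm red ball on the end of the clutch lever: 85 mm up a 10 mm steel rod from the hinge, whose axis runs along the feed unit's y, 57 mm above the bench
- ear_defenders: bystander, loose: grey and black ear defenders lying flat, 130 x 200 x 75 mm; origin under the middle of the two cups
- mug: bystander, loose: blue mug, 80 mm across, 90 mm tall; origin under its centre
- glue: bystander, loose: white squeeze bottle with orange cap, 60 mm across, 130 mm tall; origin under its centre
- template: bystander, loose: black disc template, 110 mm across and 6 mm thick, with a 28 mm wooden knob; origin under its centre
- mallet: bystander, loose: wooden mallet lying along its own x: head 70 x 110 x 60 mm at +x, handle towards -x, 265 mm long in all; origin on the underside
- gauge: bystander, loose: brass gauge block 35 x 50 x 20 mm lying on the feed unit's bed; origin under its centre
- spool: bystander, loose: copper slug, 32 mm across, 30 mm tall, standing on the feed unit's bed; origin under its centre

How it is judged:
On the way, in this order (a step that is already met when the one before it is completed fails the run):
1. the selector has been turned anticlockwise to rest on its end stop (value of joint selector below 0.08 rad), for 0.1 s.
2. the selector stands four clicks clockwise from the stop (value of joint selector between 1.2 and 1.4 rad), for 0.3 s.
3. the clutch lever is fully over, with the selector still on the fourth click (all of step 2 and value of joint clutch above 0.9 rad), for 0.2 s.
At the end, for the whole second after the job is handed in: The selector stays in the fourth resting place clockwise from its anticlockwise end stop (within 0.1 rad of it), the clutch lever is fully over (within 0.1 rad of its far stop), and every bystander is within 25 mm of where it began (all of step 3); the robot touches nothing.
It fails at once if the selector is wrung into an end stop (over 0.2 rad beyond the place where it rests on it) (value of joint selector below -0.3 rad or value of joint selector above 2.38 rad).
It fails at once if a bystander is moved more than 25 mm (distance of any of ear_defenders, mug, glue, template, mallet, gauge, spool from where it was at the start of the episode above 0.025 m).
It also fails if it takes over 72 s, if anything falls off the work surface, if the arm or the gripper's body presses on something with over 40 N, if the wrist force passes 120 N, or if a joint passes its speed limit or range.

### The arm

A 6-joint arm with a two-finger parallel gripper is mounted at the origin on the work surface. World frame = base frame: x ahead of the robot, y to its left, z up, the work surface at z = 0. Lengths are in m, angles in rad, forces in N, time in s.
With the tool pointing down it reaches from about 0.4 to 0.925 m from the base axis. Payload 3.4 kg.
Tool frame: the origin (TCP) lies midway between the tips of the shut fingers; the grasp point (between the pads) lies 19 mm behind it (env.grip_point_offset is the distance from the TCP to the grasp point, in m); z points along the fingers, y is the line along which they close (so a half turn about z gives the same grasp; the last joint's range is limited). The gripper opens to 85 mm and grips with 20 to 120 N. Pads are 22 mm wide; open, the fingers measure 114 mm over their backs; the gripper's body (76 mm by 85 mm) begins 54 mm behind the grasp point. The pads swing forward as they close: fully open they stand 13 mm farther back than shut.
Start: joints at [1.105, 0.307, 1.506, -0, 1.328, -0.073], TCP at [0.22, 0.531, 0.231] pointing down, gripper open.
Joint ranges: [-3.12, 3.12], [-1.05, 2.28], [0.14, 2.33], [-1.42, 4.57], [0.1, 2.73], [-2.68, 2.68]. Speed limits (rad/s): [2.57, 2.57, 3.14, 3.14, 3.14, 3.14].

### API

Orientations are given as a unit quaternion [x, y, z, w].
In Python, from rig import env gives the robot as it stands.
- The arm moves only by the tool carry_out, never from a script. Its argument "moves" is a list that holds one entry, the list of rows, each a list of 7 numbers: the shift along the tool's x, y, z in cm, then the turn, a rotation vector about the tool's x, y, z in rad, then the opening in per cent of the stroke, from 0 (shut) to 100 (fully open). A call has 1 to 10 rows; each row shifts and turns the commanded pose from where the row before left it, along the tool's axes as they then stand; what a row does not reach is not made up. A row lasts 1/12 s, in which the tool goes at most 41.7 mm and 7.16 degrees, less where a joint would pass 70% of its speed; a pose out of reach is approached as far as the arm can. A call with a gripper value outside its range is refused whole. The fingers move at their own pace and stop on an object; "force" is the grip in N (left out, the last holds). Time passes only in rows, so rows that do not move let the fingers close. It gives the time, the measured TCP pose, the force, the opening and the grip force at its end, in the units of the state.
- env.get_obs(): the state, without advancing time (a new reading comes with each control period).
- env.read_camera(name): name is "scene" or "top" or "wrist"; returns the picture (384x512x3 uint8, red, green, blue); there is no depth.
- env.camera_params(name): a dict with "fx", "fy", "cx", "cy" (pixels), "dist" ([k1, k2, p1, p2, k3] as OpenCV has them; the pictures are not rectified), "pose" (4x4, takes a point from camera to world coordinates). Camera axes: x right, y down, z forward; pixel columns grow to the right and rows downward; lengths in m; the calibration is good to about 2 mm. A picture is of the moment at which its call begins: read the wrist's pose just before it. camera_params takes no time and is no camera call; for the wrist camera it gives the pose at the moment of the call.
- env.sign_off(): hands the job in; it is judged then, once.
The state is a dict: "t": time; "q": joint angles; "dq": joint speeds; "effort": joint torques, N m; "position": TCP position; "orientation": TCP orientation; "ft_force": force on the tool from outside, world axes, zero at the start; "ft_torque": the same for the moment, N m; "grip_width": opening from 0.0 (shut) to 1.0 (fully open); "grasp_force": force on a finger pad.
Only numpy, scipy, OpenCV 4.12 (cv2) and the standard library are available. Lean on these libraries where they do the work, as an engineer would, in place of code of your own. Each camera call takes 0.05 s, during which the arm holds its last target. There are 200 camera calls.

## Working session

There is one attempt and no reset: what is moved stays moved. The work goes in short steps, Python scripts to look and compute and a tool call to move; the robot and the scene stay as the last step left them, time stands still between calls to the robot, and variables do not carry over. Pictures are saved under pics/ and viewed, at most 10 in all, crops included, and the job is handed in when it is done.

Besides the shell and the picture viewer there is one more tool, called after "Call:" in YAML: its name, and indented under it one key for each argument. carry_out: Moves the arm, as the interface text tells. Its arguments: {"type":"object","properties":{"moves":{"type":"array"},"force":{"type":"number"}},"required":["moves"]}

```bash
mkdir -p pics; python3 - <<'E'
from rig import env
import cv2
for n in("scene","top"):
    im=env.read_camera(n); cv2.imwrite(f"pics/{n}0.png",im[:,:,::-1])
    p=env.camera_params(n); print(n,p['fx'],p['cx'],p['cy'],p['dist'],p['pose'].round(3).tolist() if hasattr(p['pose'],'round') else p['pose'])
o=env.get_obs();print(o)
E
```

```text
scene 468.71964475347716 256.9841447441451 191.51574245350483 [-0.06825888  0.          0.          0.          0.        ] [[0.418, 0.687, -0.594, 1.392], [0.908, -0.311, 0.28, -0.368], [0.008, -0.656, -0.754, 1.242], [0.0, 0.0, 0.0, 1.0]]
top 379.66005489296936 255.65525124371825 186.81089221807395 [-0.12879789  0.          0.          0.          0.        ] [[0.007, -0.997, 0.083, 0.343], [-1.0, -0.008, -0.005, 0.039], [0.006, -0.083, -0.997, 1.633], [0.0, 0.0, 0.0, 1.0]]
{'t': 0.1, 'q': array([ 1.10447704e+00,  3.07491764e-01,  1.50754808e+00,  2.63703206e-05,
        1.32841225e+00, -7.35050729e-02]), 'dq': array([ 0.00043399, -0.00234876, -0.00343226, -0.00212605, -0.00042835,
        0.00110415]), 'effort': array([ 3.09134875e-04, -4.58534288e+01, -2.52607995e+01,  2.29644263e-05,
        5.61011388e-03, -6.85399769e-06]), 'position': array([0.21983526, 0.53063149, 0.23047483]), 'orientation': array([ 1.95149811e-01,  9.80773005e-01, -8.92647758e-04, -2.60240645e-04]), 'ft_force': array([-0.22244511, -0.78926729,  0.01675476]), 'ft_torque': array([0.07864526, 0.00840656, 0.03577087]), 'grasp_force': 0.0, 'grip_width': 1.0008245886544849}
```

View pics/top0.png

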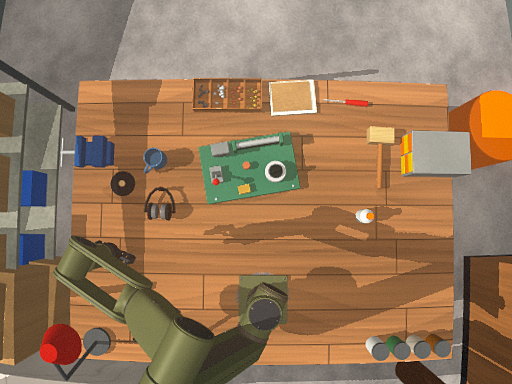

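View pics/scene0.png

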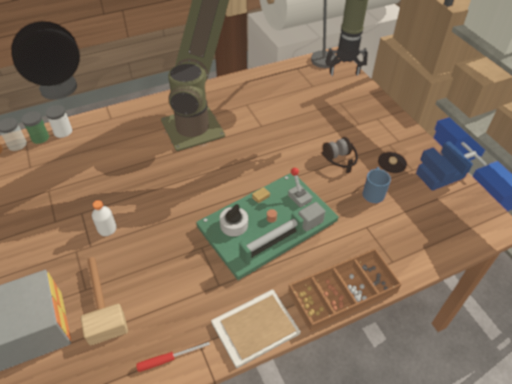

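The top view shows the green unit around (250,167), with the selector at (276,171) and the red ball at (216,181). The rollers are on the far side, away from the robot. I'll enlarge both views.

```bash
python3 - <<'E'
import cv2,numpy as np
a=cv2.imread("pics/top0.png")[122:212,190:310]; b=cv2.imread("pics/scene0.png")[160:275,190:345]
a=cv2.resize(a,None,fx=5,fy=5,interpolation=cv2.INTER_CUBIC); cv2.imwrite("pics/topc.png",a)
cv2.imwrite("pics/scenec.png",cv2.resize(b,None,fx=5,fy=5,interpolation=cv2.INTER_CUBIC))
E
```

```text
(no output)
```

View pics/topc.png

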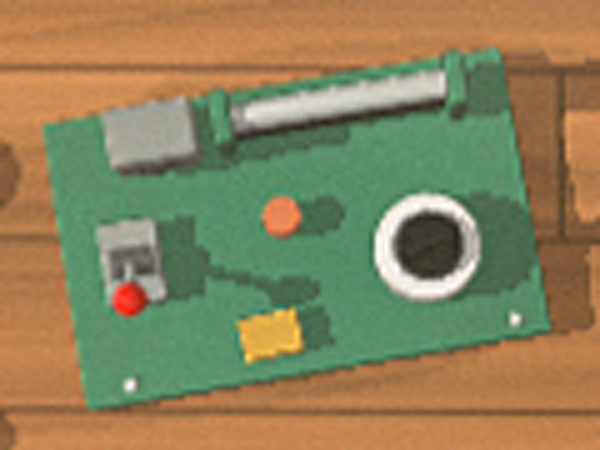

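View pics/scenec.png

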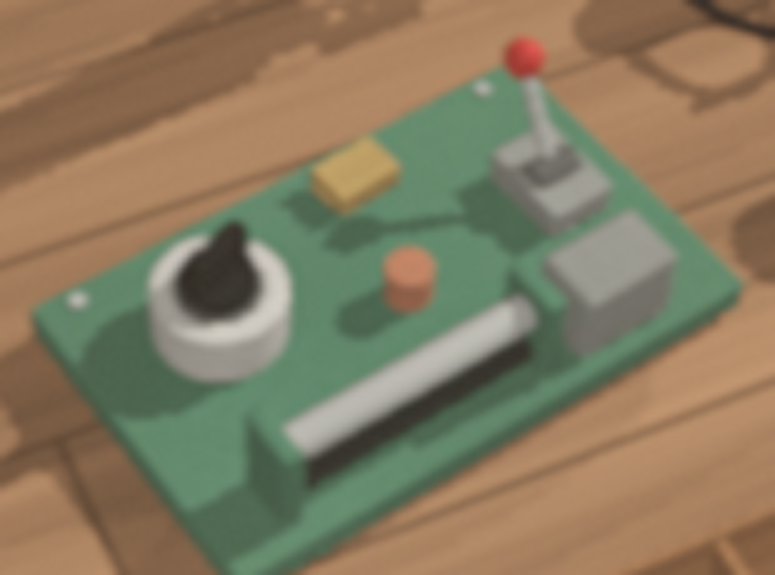

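The crops give the four bed corners, the drum centre at (428,246) and the red ball at (128,298) in the top crop. The bar's direction isn't clear yet and needs the wrist camera. Next I'll fit the unit's pose.

```bash
cat >h.py <<'E'
import numpy as np,cv2
from scipy.spatial.transform import Rotation as R
from scipy.optimize import least_squares
def proj(P,c):
    T=np.linalg.inv(np.array(c['pose'])); K=np.array([[c['fx'],0,c['cx']],[0,c['fy'],c['cy']],[0,0,1]])
    return cv2.projectPoints(np.array(P,float),cv2.Rodrigues(T[:3,:3])[0],T[:3,3],K,np.array(c['dist']))[0][:,0]
def ray(uv,c,z):
    K=np.array([[c['fx'],0,c['cx']],[0,c['fy'],c['cy']],[0,0,1]]);T=np.array(c['pose'])
    n=cv2.undistortPoints(np.array(uv,float).reshape(-1,1,2),K,np.array(c['dist']))[:,0]
    d=np.c_[n,np.ones(len(n))]@T[:3,:3].T; return T[:3,3]+d*((z-T[2,3])/d[:,2])[:,None]
def F2W(P,f):
    c,s=np.cos(f[2]),np.sin(f[2]);P=np.atleast_2d(np.array(P,float));return np.c_[P[:,:2]@[[c,s],[-s,c]]+f[:2],P[:,2]]
E
python3 - <<'E'
from h import *; from rig import env
t=env.camera_params("top");s=env.camera_params("scene")
cr=lambda a,o:(np.array(a)+.5)/5-.5+o
A=[[.125,.2,.035],[.125,-.2,.035],[-.125,-.2,.035],[-.125,.2,.035],[-.035,-.105,.077]]
ua=cr([[45,123],[500,48],[550,328],[92,408],[428,246]],[190,122])
B=[[-.125,-.2,.035],[.125,.2,.035],[-.035,-.105,.077]]
ub=cr([[35,315],[740,288],[220,290]],[190,160])
r=lambda f:np.r_[(proj(F2W(A,f),t)-ua).ravel(),(proj(F2W(B,f),s)-ub).ravel()]
o=least_squares(r,[.55,.05,0]);f=o.x;print(f,o.fun.round(1));np.save("f.npy",f)
print("sel",F2W([-.035,-.105,.111],f),"hinge",F2W([-.005,.14,.057],f))
print("ball top",ray(cr([[128,298]],[190,122]),t,.13), "scene",ray(cr([[525,57]],[190,160]),s,.13))
q=env.get_obs();w=env.camera_params("wrist");Tt=np.eye(4);Tt[:3,:3]=R.from_quat(q['orientation']).as_matrix();Tt[:3,3]=q['position']
print((np.linalg.inv(Tt)@w['pose']).round(3),Tt.round(3),w['fx'])
E
```

```text
[0.56204003 0.06026702 0.17575533] [-0.8 -0.4  0.2 -0.7  0.6  0.4 -1.2  0.2 -0.2 -1.6 -2.5 -1.4  1.  -0.9
 -0.2  0.7]
sel [[ 0.54593866 -0.04923524  0.111     ]] hinge [[0.53263779 0.19723603 0.057     ]]
ball top [[0.4891428  0.19176128 0.13      ]] scene [[0.48681844 0.19450713 0.13      ]]
[[-0.    -0.962 -0.273  0.069]
 [ 1.    -0.     0.001 -0.001]
 [-0.001 -0.273  0.962 -0.144]
 [ 0.     0.     0.     1.   ]] [[-0.924  0.383 -0.001  0.22 ]
 [ 0.383  0.924 -0.002  0.531]
 [ 0.    -0.002 -1.     0.23 ]
 [ 0.     0.     0.     1.   ]] 326.1023486694848
```

Call:
carry_out:
  moves:
    - [[-2.6,-2.05,-0.1,0,0,0,100],[-2.6,-2.05,-0.1,0,0,0,100],[-2.6,-2.05,-0.1,0,0,0,100],[-2.6,-2.05,-0.1,0,0,0,100],[-2.6,-2.05,-0.1,0,0,0,100],[-2.6,-2.05,-0.1,0,0,0,100],[-2.6,-2.05,-0.1,0,0,0,100],[-2.6,-2.05,-0.1,0,0,0,100],[-2.6,-2.05,-0.1,0,0,0,100],[-2.6,-2.05,-0.1,0,0,0,100]]

```text
t: 0.93
position: [0.382, 0.2407, 0.2411]
orientation: [0.195, 0.981, -0.0, -0.0]
ft_force: [-0.2, -0.6, 0.6]
grip_width: 1.002
grasp_force: 0.0
```

Call:
carry_out:
  moves:
    - [[-2.6,-2.05,-0.1,0,0,0,100],[-2.6,-2.05,-0.1,0,0,0,100],[-2.6,-2.05,-0.1,0,0,0,100],[-2.6,-2.05,-0.1,0,0,0,100],[-2.6,-2.05,-0.1,0,0,0,100],[-2.6,-2.05,-0.1,0,0,0,100],[-2.6,-2.05,-0.1,0,0,0,100],[-2.6,-2.05,-0.1,0,0,0,100],[-2.6,-2.05,-0.1,0,0,0,100],[-2.6,-2.05,-0.1,0,0,0,100]]

```text
t: 1.77
position: [0.5437, -0.0482, 0.2509]
orientation: [0.195, 0.981, 0.0, -0.0]
ft_force: [0.1, 0.4, 0.3]
grip_width: 0.999
grasp_force: 0.0
```

```bash
python3 - <<'E'
from h import *; from rig import env
c=env.camera_params("wrist");im=env.read_camera("wrist")[:,:,::-1];cv2.imwrite("pics/w1.png",im)
o=env.get_obs();print(o['position'],o['q'].round(3),o['t'])
f=np.load("f.npy");print(proj(F2W([[-.035,-.105,.122],[-.035,-.105,.077]],f),c))
E
```

```text
[ 0.5479694  -0.05378621  0.25115955] [-0.171  0.256  1.529 -0.005  1.352 -1.346] 1.8167
[[253.47697268 183.34864052]
 [253.38158855 171.98635744]]
```

View pics/w1.png

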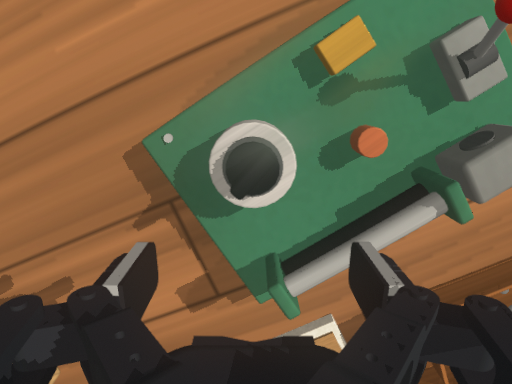

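The wrist view shows the drum at about (253,164) and a dark bar end at about (238,190). I'll take a sharper, contrast-stretched crop with the arm at rest.

```bash
python3 - <<'E'
from h import *; from rig import env
for i in range(3): env.read_camera("wrist")
c=env.camera_params("wrist");im=env.read_camera("wrist")[:,:,::-1]
o=env.get_obs();print(o['position'],o['t'])
f=np.load("f.npy")
p=proj(F2W([[-.035,-.105,.122],[-.035,-.105,.077]],f),c);print(p)
k=im[110:220,200:310].astype(float);k=np.clip(((k/90).clip(0,1)**.6)*255,0,255).astype(np.uint8)
cv2.imwrite("pics/w2.png",cv2.resize(k,None,fx=5,fy=5,interpolation=cv2.INTER_CUBIC))
E
```

```text
[ 0.54281122 -0.04640092  0.25060017] 2.0167
[[252.68608415 184.37343383]
 [252.69205933 172.90932774]]
```

View pics/w2.png

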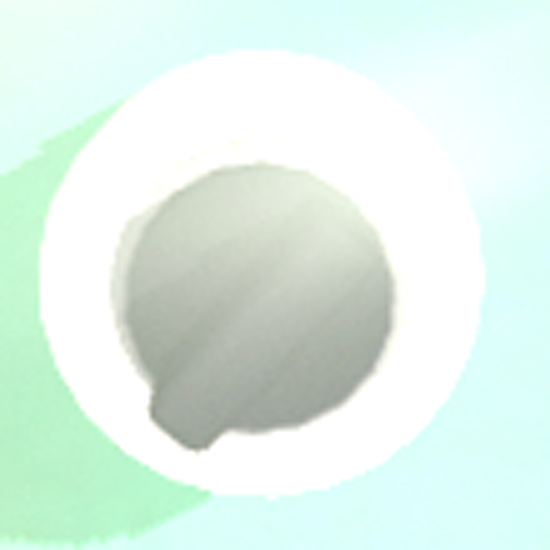

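The crop shows the drum centre at about (252.5,164.5) full-frame and one bar end at crop (178,430). The bar runs up and to the right from there. Next I'll convert these to world positions.

```bash
python3 - <<'E'
from h import *; from rig import env
c=env.camera_params("wrist");im=env.read_camera("wrist")[:,:,::-1]; cv2.imwrite("pics/w3.png",im)
o=env.get_obs();print(o['position'],R.from_quat(o['orientation']).as_matrix().round(3).tolist())
cr=lambda a:(np.array(a)+.5)/5-.5+[200,110]
D=ray(cr([[262,272]]),c,.077);print("drum",D)
E=ray(cr([[178,430],[152,390],[222,435]]),c,.122);print("bar end",E,"side pts rel",E-D)
v=(E[0]-D[0])[:2];print(np.linalg.norm(v),np.degrees(np.arctan2(v[1],v[0])))
for n,uv in(("top",[[(428.5)/5-.5+190,(246.5)/5-.5+122]]),("scene",[[220.5/5-.5+190,290.5/5-.5+160]])):print(n,ray(uv,env.camera_params(n),.077 if n=="top" else .077))
# silhouette moments of the white drum
m=((im.min(2)>130)&(im.max(2).astype(int)-im.min(2)<40)).astype(np.uint8)
cs,_=cv2.findContours(m,0,2);
for k in cs:
    if cv2.contourArea(k)>800:e=cv2.fitEllipse(k);print(e,ray([e[0]],c,.077))
E
```

```text
[ 0.5426235  -0.04587201  0.25079795] [[-0.924, 0.383, -0.002], [0.383, 0.924, 0.001], [0.002, 0.0, -1.0]]
drum [[ 0.53675181 -0.04548921  0.077     ]]
bar end [[ 0.54886333 -0.06631418  0.122     ]
 [ 0.540489   -0.06760303  0.122     ]
 [ 0.55265071 -0.05957624  0.122     ]] side pts rel [[ 0.01211152 -0.02082497  0.045     ]
 [ 0.00373719 -0.02211381  0.045     ]
 [ 0.0158989  -0.01408703  0.045     ]]
0.02409083221248065 -59.81829007862096
top [[ 0.53944799 -0.05005279  0.077     ]]
scene [[ 0.54363204 -0.04773695  0.077     ]]
((319.38995361328125, 273.83441162109375), (16.749317169189453, 109.52578735351562), 60.95229721069336) [[ 0.67827379 -0.02414614  0.077     ]]
((397.6421813964844, 230.21534729003906), (17.053863525390625, 95.90199279785156), 60.788963317871094) [[0.662014   0.07033514 0.077     ]]
((251.07003784179688, 166.4823455810547), (78.41751098632812, 82.65154266357422), 46.48181915283203) [[ 0.53870912 -0.04730336  0.077     ]]
```

Call:
carry_out:
  moves:
    - [[0.4,-0.23,0.5,0,0,0.12,100],[0,0,0.5,0,0,0.12,100],[0,0,0.5,0,0,0.12,100],[0,0,0.5,0,0,0.12,100],[0,0,0.5,0,0,0.12,100],[0,0,0.5,0,0,0.12,100],[0,0,0.5,0,0,0.12,100],[0,0,0.5,0,0,0.12,100],[0,0,0.5,0,0,0.12,100],[0,0,0.5,0,0,0.12,100]]

```text
t: 2.9
position: [0.5381, -0.0455, 0.2012]
orientation: [0.716, 0.698, -0.0, -0.0]
ft_force: [-0.1, 0.2, 0.4]
grip_width: 1.001
grasp_force: 0.0
```

Call:
carry_out:
  moves:
    - [[0,0,0,0,0,0.12,100],[0,0,0,0,0,0.12,100],[0,0,0,0,0,0.12,100],[0,0,0,0,0,0.12,100],[0,0,0,0,0,0.12,100],[0,0,0,0,0,0.12,100],[0,0,0,0,0,0.12,100],[0,0,0,0,0,0.12,100],[0,0,0,0,0,0.12,100],[0,0,0,0,0,0.12,100]]

```text
t: 3.73
position: [0.538, -0.0455, 0.2014]
orientation: [0.985, 0.172, -0.0, -0.0]
ft_force: [0.1, 0.7, 0.5]
grip_width: 0.997
grasp_force: 0.0
```

Call:
carry_out:
  moves:
    - [[0,0,0,0,0,0.12,100],[0,0,0,0,0,0.12,100],[0,0,0,0,0,0.12,100],[0,0,0,0,0,0.12,100],[0,0,0,0,0,0.12,100],[0,0,0,0,0,0.12,100],[0,0,0,0,0,0.12,100],[0,0,0,0,0,0.12,100],[0,0,0,0,0,0.12,100],[0,0,0,0,0,0.12,100]]

```text
t: 4.57
position: [0.538, -0.0455, 0.2014]
orientation: [0.91, -0.415, -0.0, -0.0]
ft_force: [0.8, 0.2, 0.3]
grip_width: 0.995
grasp_force: 0.0
```

Call:
carry_out:
  moves:
    - [[0,0,0,0,0,0.12,100],[0,0,0,0,0,0.08,100],[0,0,0,0,0,0,60],[0,0,0,0,0,0,60],[0,0,0,0,0,0,60],[0,0,0,0,0,0,60]]

```text
t: 5.07
position: [0.5388, -0.0467, 0.2014]
orientation: [0.866, -0.501, -0.0, -0.0]
ft_force: [-0.4, -0.1, 0.9]
grip_width: 0.599
grasp_force: 0.0
```

```bash
python3 - <<'E'
from h import *; from rig import env
c=env.camera_params("wrist");im=env.read_camera("wrist")[:,:,::-1]
o=env.get_obs();M=R.from_quat(o['orientation']).as_matrix();print(o['position'],np.degrees(np.arctan2(M[1,0],M[0,0])),o['q'].round(3),o['t'],o['ft_torque'])
p=proj([[.538,-.0465,.122],[.538,-.0465,.077]],c);print(p)
k=im[80:330,130:380].astype(float);k=np.clip(((k/90).clip(0,1)**.6)*255,0,255).astype(np.uint8)
cv2.imwrite("pics/w4.png",cv2.resize(k,(575,575),interpolation=cv2.INTER_CUBIC))
E
```

```text
[ 0.5388421  -0.04686709  0.20134479] -60.137544320724714 [-0.165  0.285  1.621  0.     1.236  2.456] 5.1167 [ 0.01305298 -0.06639551  0.03715485]
[[253.51665266 199.85805822]
 [253.47396172 183.94172536]]
```

View pics/w4.png

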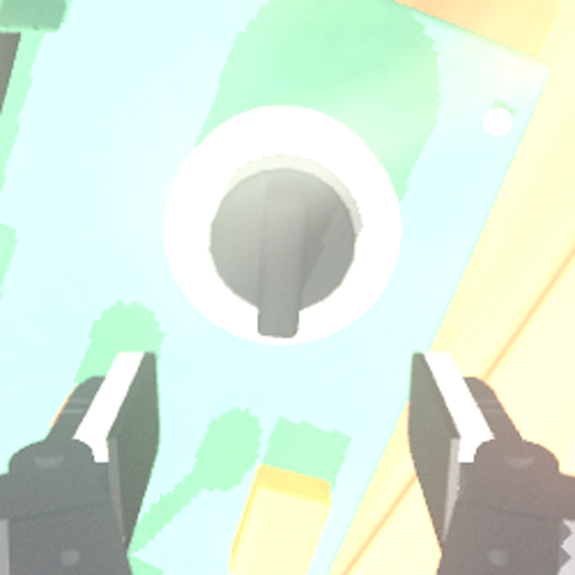

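The bar is nearly parallel to the fingers, about 0.05 rad off, and centred between them. Descending to grip.

Call:
carry_out:
  moves:
    - [[0.15,0,2,0,0,0.05,60],[0,0,2.5,0,0,0,60],[0,0,2.5,0,0,0,60],[0,0,2.0,0,0,0,60],[0,0,1.5,0,0,0,60],[0,0,0,0,0,0,60]]
  force: 40

```text
t: 5.62
position: [0.5371, -0.0481, 0.0932]
orientation: [0.852, -0.523, -0.003, 0.001]
ft_force: [-0.9, 0.1, -0.5]
grip_width: 0.598
grasp_force: 0.0
```

Call:
carry_out:
  moves:
    - [[0,0,0,0,0,0,0],[0,0,0,0,0,0,0],[0,0,0,0,0,0,0],[0,0,0,0,0,0,0],[0,0,0,0,0,0,0],[0,0,0,0,0,0,0],[0,0,0,0,0,0,0],[0,0,0,0,0,0,0],[0,0,0,0,0,0,0],[0,0,0,0,0,0,0]]
  force: 40

```text
t: 6.45
position: [0.5406, -0.0489, 0.0977]
orientation: [0.852, -0.523, 0.001, -0.0]
ft_force: [-1.0, -1.8, 6.4]
grip_width: 0.15
grasp_force: 40.9
```

```bash
cat >o.py <<'E'
from h import *; from rig import env
o=env.get_obs();M=R.from_quat(o['orientation']).as_matrix();tau=o['ft_torque']
print('t',round(o['t'],2),'pos',o['position'].round(4),'cw angle',round(-np.arctan2(M[1,0],M[0,0]),4),'q6',o['q'][5].round(3),'F',o['ft_force'].round(1),'T',tau.round(3),'eff6',o['effort'][5].round(3),'w',round(o['grip_width'],3),'g',round(o['grasp_force'],1))
E
python3 o.py
```

```text
t 6.45 pos [ 0.5406 -0.0489  0.0977] cw angle 1.1011 q6 2.504 F [-1.  -1.8  6.4] T [-0.284  0.25  -0.098] eff6 -0.099 w 0.15 g 40.9
```

Call:
carry_out:
  moves:
    - [[0,0,0,0,0,-0.04,0],[0,0,0,0,0,-0.04,0],[0,0,0,0,0,0,0]]

```text
t: 6.7
position: [0.5407, -0.0488, 0.0978]
orientation: [0.873, -0.488, 0.001, -0.0]
ft_force: [-1.4, -0.6, 5.9]
grip_width: 0.156
grasp_force: 41.1
```

```bash
python3 o.py
```

```text
t 6.7 pos [ 0.5407 -0.0488  0.0978] cw angle 1.0199 q6 2.423 F [-1.4 -0.6  5.9] T [-0.211  0.189 -0.154] eff6 -0.534 w 0.156 g 41.1
```

Call:
carry_out:
  moves:
    - [[0,0,0,0,0,-0.04,0],[0,0,0,0,0,-0.04,0],[0,0,0,0,0,0,0]]

```text
t: 6.95
position: [0.5408, -0.0488, 0.0977]
orientation: [0.892, -0.453, 0.001, -0.0]
ft_force: [-0.6, -0.7, 5.6]
grip_width: 0.154
grasp_force: 40.7
```

```bash
python3 o.py
```

```text
t 6.95 pos [ 0.5408 -0.0488  0.0977] cw angle 0.9395 q6 2.343 F [-0.6 -0.7  5.6] T [-0.092  0.147  0.003] eff6 -0.382 w 0.154 g 40.7
```

Call:
carry_out:
  moves:
    - [[0,0,0,0,0,-0.04,0],[0,0,0,0,0,-0.04,0],[0,0,0,0,0,0,0]]

```text
t: 7.2
position: [0.5409, -0.0486, 0.0977]
orientation: [0.909, -0.416, 0.002, -0.0]
ft_force: [-1.1, 0.1, 5.6]
grip_width: 0.158
grasp_force: 40.6
```

```bash
python3 o.py
```

```text
t 7.2 pos [ 0.5409 -0.0486  0.0977] cw angle 0.8591 q6 2.262 F [-1.1  0.1  5.6] T [-0.041  0.159  0.157] eff6 -0.236 w 0.158 g 40.6
```

Call:
carry_out:
  moves:
    - [[0,0,0,0,0,-0.04,0],[0,0,0,0,0,-0.04,0],[0,0,0,0,0,0,0]]

```text
t: 7.45
position: [0.5411, -0.0486, 0.0977]
orientation: [0.925, -0.38, 0.002, -0.0]
ft_force: [-1.7, -0.7, 8.9]
grip_width: 0.16
grasp_force: 41.2
```

```bash
python3 o.py
```

```text
t 7.45 pos [ 0.5411 -0.0486  0.0977] cw angle 0.7794 q6 2.183 F [-1.7 -0.7  8.9] T [0.062 0.457 0.102] eff6 -0.194 w 0.16 g 41.2
```

Call:
carry_out:
  moves:
    - [[0,0,0,0,0,-0.04,0],[0,0,0,0,0,-0.04,0],[0,0,0,0,0,0,0]]

```text
t: 7.7
position: [0.5412, -0.0484, 0.0977]
orientation: [0.939, -0.343, 0.002, -0.001]
ft_force: [0.2, 0.5, 6.0]
grip_width: 0.154
grasp_force: 41.0
```

```bash
python3 o.py
```

```text
t 7.7 pos [ 0.5412 -0.0484  0.0977] cw angle 0.7006 q6 2.104 F [0.2 0.5 6. ] T [ 0.022  0.12  -0.074] eff6 -0.506 w 0.154 g 41.0
```

Call:
carry_out:
  moves:
    - [[0,0,0,0,0,-0.04,0],[0,0,0,0,0,-0.02,0],[0,0,0,0,0,0,0]]

```text
t: 7.95
position: [0.5413, -0.0484, 0.0977]
orientation: [0.949, -0.315, 0.002, -0.001]
ft_force: [1.2, 0.4, 6.4]
grip_width: 0.157
grasp_force: 40.8
```

```bash
python3 o.py
```

```text
t 7.95 pos [ 0.5413 -0.0484  0.0977] cw angle 0.6411 q6 2.044 F [1.2 0.4 6.4] T [ 0.083  0.055 -0.077] eff6 -0.277 w 0.157 g 40.8
```

Call:
carry_out:
  moves:
    - [[0,0,0,0,0,-0.04,0],[0,0,0,0,0,-0.02,0],[0,0,0,0,0,0,0]]

```text
t: 8.2
position: [0.5413, -0.0483, 0.0977]
orientation: [0.958, -0.286, 0.002, -0.001]
ft_force: [-1.1, 1.0, 11.3]
grip_width: 0.152
grasp_force: 41.4
```

```bash
python3 o.py
```

```text
t 8.2 pos [ 0.5413 -0.0483  0.0977] cw angle 0.5806 q6 1.984 F [-1.1  1.  11.3] T [0.243 0.457 0.075] eff6 -0.085 w 0.152 g 41.4
```

Call:
carry_out:
  moves:
    - [[0,0,0,0,0,-0.04,0],[0,0,0,0,0,-0.02,0],[0,0,0,0,0,0,0]]

```text
t: 8.45
position: [0.5415, -0.0483, 0.0977]
orientation: [0.966, -0.257, 0.002, -0.001]
ft_force: [2.0, 0.8, 4.6]
grip_width: 0.155
grasp_force: 40.7
```

```bash
python3 o.py
```

```text
t 8.45 pos [ 0.5415 -0.0483  0.0977] cw angle 0.5206 q6 1.924 F [2.  0.8 4.6] T [0.169 0.073 0.122] eff6 -0.01 w 0.155 g 40.7
```

Call:
carry_out:
  moves:
    - [[0,0,0,0,0,-0.04,0],[0,0,0,0,0,-0.02,0],[0,0,0,0,0,0,0]]

```text
t: 8.7
position: [0.5415, -0.0482, 0.0977]
orientation: [0.974, -0.228, 0.002, -0.001]
ft_force: [2.2, 0.9, 5.8]
grip_width: 0.152
grasp_force: 40.6
```

```bash
python3 o.py
```

```text
t 8.7 pos [ 0.5415 -0.0482  0.0977] cw angle 0.461 q6 1.864 F [2.2 0.9 5.8] T [ 0.3    0.015 -0.015] eff6 -0.176 w 0.152 g 40.6
```

Call:
carry_out:
  moves:
    - [[0,0,0,0,0,-0.04,0],[0,0,0,0,0,-0.02,0],[0,0,0,0,0,0,0]]

```text
t: 8.95
position: [0.5415, -0.0481, 0.0977]
orientation: [0.98, -0.2, 0.002, -0.001]
ft_force: [0.6, 1.9, 7.2]
grip_width: 0.161
grasp_force: 40.8
```

```bash
python3 o.py
```

```text
t 8.95 pos [ 0.5415 -0.0481  0.0977] cw angle 0.4018 q6 1.805 F [0.6 1.9 7.2] T [ 0.195 -0.012 -0.21 ] eff6 -0.412 w 0.161 g 40.8
```

Call:
carry_out:
  moves:
    - [[0,0,0,0,0,-0.04,0],[0,0,0,0,0,-0.01,0],[0,0,0,0,0,0,0]]

```text
t: 9.2
position: [0.5415, -0.048, 0.0977]
orientation: [0.985, -0.175, 0.002, -0.001]
ft_force: [1.0, 2.2, 6.3]
grip_width: 0.155
grasp_force: 40.8
```

```bash
python3 o.py
```

```text
t 9.2 pos [ 0.5415 -0.048   0.0977] cw angle 0.3519 q6 1.755 F [1.  2.2 6.3] T [ 0.374 -0.049 -0.144] eff6 -0.245 w 0.155 g 40.8
```

Call:
carry_out:
  moves:
    - [[0,0,0,0,0,-0.04,0],[0,0,0,0,0,-0.02,0],[0,0,0,0,0,0,0]]

```text
t: 9.45
position: [0.5416, -0.0479, 0.0977]
orientation: [0.989, -0.145, 0.002, -0.001]
ft_force: [0.1, 2.5, 7.2]
grip_width: 0.161
grasp_force: 40.7
```

```bash
python3 o.py
```

```text
t 9.45 pos [ 0.5416 -0.0479  0.0977] cw angle 0.2913 q6 1.694 F [0.1 2.5 7.2] T [0.395 0.021 0.031] eff6 -0.196 w 0.161 g 40.7
```

Call:
carry_out:
  moves:
    - [[0,0,0,0,0,-0.04,0],[0,0,0,0,0,-0.02,0],[0,0,0,0,0,0,0]]

```text
t: 9.7
position: [0.5416, -0.0478, 0.0977]
orientation: [0.993, -0.115, 0.002, -0.001]
ft_force: [1.2, 2.4, 6.2]
grip_width: 0.155
grasp_force: 40.7
```

```bash
python3 o.py
```

```text
t 9.7 pos [ 0.5416 -0.0478  0.0977] cw angle 0.2311 q6 1.634 F [1.2 2.4 6.2] T [ 0.577 -0.097  0.069] eff6 -0.089 w 0.155 g 40.7
```

Call:
carry_out:
  moves:
    - [[0,0,0,0,0,-0.04,0],[0,0,0,0,0,-0.02,0],[0,0,0,0,0,0,0]]

```text
t: 9.95
position: [0.5416, -0.0477, 0.0977]
orientation: [0.996, -0.085, 0.002, -0.001]
ft_force: [1.7, 3.1, 6.0]
grip_width: 0.151
grasp_force: 40.7
```

```bash
python3 o.py
```

```text
t 9.95 pos [ 0.5416 -0.0477  0.0977] cw angle 0.1711 q6 1.574 F [1.7 3.1 6. ] T [ 0.615 -0.083  0.079] eff6 -0.089 w 0.151 g 40.7
```

Call:
carry_out:
  moves:
    - [[0,0,0,0,0,-0.04,0],[0,0,0,0,0,-0.02,0],[0,0,0,0,0,0,0]]

```text
t: 10.2
position: [0.5417, -0.0476, 0.0977]
orientation: [0.998, -0.056, 0.002, -0.001]
ft_force: [0.9, 3.6, 6.6]
grip_width: 0.151
grasp_force: 40.8
```

```bash
python3 o.py
```

```text
t 10.2 pos [ 0.5417 -0.0476  0.0977] cw angle 0.1121 q6 1.515 F [0.9 3.6 6.6] T [ 0.569 -0.072 -0.171] eff6 -0.411 w 0.151 g 40.8
```

Call:
carry_out:
  moves:
    - [[0,0,0,0,0,-0.04,0],[0,0,0,0,0,-0.02,0],[0,0,0,0,0,0,0]]

```text
t: 10.45
position: [0.5417, -0.0475, 0.0977]
orientation: [1.0, -0.026, 0.002, -0.001]
ft_force: [2.4, 4.4, 6.6]
grip_width: 0.156
grasp_force: 40.7
```

```bash
python3 o.py
```

```text
t 10.45 pos [ 0.5417 -0.0475  0.0977] cw angle 0.0519 q6 1.454 F [2.4 4.4 6.6] T [ 0.621 -0.037 -0.095] eff6 -0.311 w 0.156 g 40.7
```

Call:
carry_out:
  moves:
    - [[0,0,0,0,0,-0.04,0],[0,0,0,0,0,-0.02,0],[0,0,0,0,0,0,0]]

```text
t: 10.7
position: [0.5416, -0.0473, 0.0977]
orientation: [1.0, 0.004, 0.002, -0.001]
ft_force: [1.2, 5.0, 6.5]
grip_width: 0.157
grasp_force: 40.7
```

```bash
python3 o.py
```

```text
t 10.7 pos [ 0.5416 -0.0473  0.0977] cw angle -0.0084 q6 1.394 F [1.2 5.  6.5] T [ 0.714 -0.061  0.021] eff6 -0.199 w 0.157 g 40.7
```

Call:
carry_out:
  moves:
    - [[0,0,0,0,0,-0.04,0],[0,0,0,0,0,-0.02,0],[0,0,0,0,0,0,0]]

```text
t: 10.95
position: [0.5416, -0.0472, 0.0977]
orientation: [0.999, 0.034, 0.002, -0.001]
ft_force: [1.2, 4.5, 7.0]
grip_width: 0.158
grasp_force: 40.7
```

```bash
python3 o.py
```

```text
t 10.95 pos [ 0.5416 -0.0472  0.0977] cw angle -0.0687 q6 1.334 F [1.2 4.5 7. ] T [ 0.85  -0.074  0.126] eff6 -0.093 w 0.158 g 40.7
```

Call:
carry_out:
  moves:
    - [[0,0,0,0,0,-0.04,0],[0,0,0,0,0,-0.02,0],[0,0,0,0,0,0,0]]

```text
t: 11.2
position: [0.5416, -0.0471, 0.0977]
orientation: [0.998, 0.064, 0.002, -0.001]
ft_force: [2.3, 5.7, 6.4]
grip_width: 0.155
grasp_force: 40.7
```

```bash
python3 o.py
```

```text
t 11.2 pos [ 0.5416 -0.0471  0.0977] cw angle -0.129 q6 1.274 F [2.3 5.7 6.4] T [ 0.989 -0.051  0.221] eff6 0.001 w 0.155 g 40.7
```

Call:
carry_out:
  moves:
    - [[0,0,0,0,0,-0.04,0],[0,0,0,0,0,-0.02,0],[0,0,0,0,0,0,0]]

```text
t: 11.45
position: [0.5416, -0.047, 0.0977]
orientation: [0.996, 0.094, 0.002, -0.001]
ft_force: [1.6, 5.8, 6.7]
grip_width: 0.155
grasp_force: 40.7
```

```bash
python3 o.py
```

```text
t 11.45 pos [ 0.5416 -0.047   0.0977] cw angle -0.1887 q6 1.214 F [1.6 5.8 6.7] T [ 0.923 -0.114  0.175] eff6 -0.063 w 0.155 g 40.7
```

Call:
carry_out:
  moves:
    - [[0,0,0,0,0,-0.04,0],[0,0,0,0,0,-0.02,0],[0,0,0,0,0,0,0]]

```text
t: 11.7
position: [0.5416, -0.0469, 0.0977]
orientation: [0.992, 0.124, 0.002, -0.001]
ft_force: [1.2, 6.3, 6.1]
grip_width: 0.152
grasp_force: 40.8
```

```bash
python3 o.py
```

```text
t 11.7 pos [ 0.5416 -0.0469  0.0977] cw angle -0.2479 q6 1.154 F [1.2 6.3 6.1] T [ 0.944 -0.206 -0.102] eff6 -0.349 w 0.152 g 40.8
```

Call:
carry_out:
  moves:
    - [[0,0,0,0,0,-0.04,0],[0,0,0,0,0,-0.01,0],[0,0,0,0,0,0,0]]

```text
t: 11.95
position: [0.5415, -0.0468, 0.0977]
orientation: [0.989, 0.148, 0.002, -0.001]
ft_force: [1.6, 5.2, 7.2]
grip_width: 0.155
grasp_force: 40.9
```

```bash
python3 o.py
```

```text
t 11.95 pos [ 0.5415 -0.0468  0.0977] cw angle -0.297 q6 1.105 F [1.6 5.2 7.2] T [ 0.975 -0.126 -0.276] eff6 -0.398 w 0.155 g 40.9
```

Call:
carry_out:
  moves:
    - [[0,0,0,0,0,-0.03,0],[0,0,0,0,0,0,0],[0,0,0,0,0,0,0]]

```text
t: 12.2
position: [0.5415, -0.0468, 0.0977]
orientation: [0.987, 0.162, 0.002, -0.001]
ft_force: [1.0, 5.4, 6.9]
grip_width: 0.158
grasp_force: 41.0
```

```bash
python3 o.py
```

```text
t 12.2 pos [ 0.5415 -0.0468  0.0977] cw angle -0.3263 q6 1.076 F [1.  5.4 6.9] T [ 1.105 -0.16  -0.476] eff6 -0.386 w 0.158 g 41.0
```

The stop is felt at about −0.21 on the tool angle, at 0.48 N m, which is inside the harmless range. The resting places felt so far are at about −0.21, 0.15, 0.465, 0.74 and 1.1, so the fourth click is near 1.1. Turning back clockwise.

Call:
carry_out:
  moves:
    - [[0,0,0,0,0,0.1,0],[0,0,0,0,0,0.1,0],[0,0,0,0,0,0.1,0],[0,0,0,0,0,0.1,0],[0,0,0,0,0,0.1,0],[0,0,0,0,0,0.1,0],[0,0,0,0,0,0.1,0],[0,0,0,0,0,0.1,0],[0,0,0,0,0,0.1,0],[0,0,0,0,0,0.1,0]]

```text
t: 13.03
position: [0.5413, -0.0485, 0.0977]
orientation: [0.943, -0.332, 0.002, -0.0]
ft_force: [1.4, 0.7, 7.0]
grip_width: 0.156
grasp_force: 40.8
```

```bash
python3 o.py
```

```text
t 13.03 pos [ 0.5413 -0.0485  0.0977] cw angle 0.6764 q6 2.08 F [1.4 0.7 7. ] T [-0.03   0.103  0.015] eff6 -1.269 w 0.156 g 40.8
```

Call:
carry_out:
  moves:
    - [[0,0,0,0,0,0.08,0],[0,0,0,0,0,0.08,0],[0,0,0,0,0,0.07,0],[0,0,0,0,0,0,0]]

```text
t: 13.37
position: [0.541, -0.0488, 0.0977]
orientation: [0.899, -0.437, 0.002, -0.0]
ft_force: [0.9, -0.9, 7.6]
grip_width: 0.154
grasp_force: 40.9
```

```bash
python3 o.py
```

```text
t 13.37 pos [ 0.541  -0.0488  0.0977] cw angle 0.9045 q6 2.308 F [ 0.9 -0.9  7.6] T [-0.138  0.221 -0.013] eff6 0.611 w 0.154 g 40.9
```

Call:
carry_out:
  moves:
    - [[0,0,0,0,0,0.08,0],[0,0,0,0,0,0.06,0],[0,0,0,0,0,0,0]]

```text
t: 13.62
position: [0.5407, -0.0489, 0.0977]
orientation: [0.867, -0.499, 0.001, -0.0]
ft_force: [-0.7, -0.8, 7.2]
grip_width: 0.157
grasp_force: 41.1
```

```bash
python3 o.py
```

```text
t 13.62 pos [ 0.5407 -0.0489  0.0977] cw angle 1.0446 q6 2.448 F [-0.7 -0.8  7.2] T [-0.292  0.319 -0.254] eff6 0.293 w 0.157 g 41.1
```

Call:
carry_out:
  moves:
    - [[0,0,0,0,0,0.05,0],[0,0,0,0,0,0,0],[0,0,0,0,0,0,0]]

```text
t: 13.87
position: [0.5407, -0.049, 0.0977]
orientation: [0.855, -0.519, 0.001, -0.0]
ft_force: [-0.8, -0.9, 8.3]
grip_width: 0.152
grasp_force: 41.0
```

```bash
python3 o.py
```

```text
t 13.87 pos [ 0.5407 -0.049   0.0977] cw angle 1.0923 q6 2.496 F [-0.8 -0.9  8.3] T [-0.359  0.289 -0.283] eff6 -0.199 w 0.152 g 41.0
```

Call:
carry_out:
  moves:
    - [[0,0,0,0,0,0.04,0],[0,0,0,0,0,0,0],[0,0,0,0,0,0,0]]

```text
t: 14.12
position: [0.5406, -0.0491, 0.0977]
orientation: [0.844, -0.536, 0.001, -0.0]
ft_force: [-1.0, -1.6, 7.6]
grip_width: 0.15
grasp_force: 40.9
```

```bash
python3 o.py
```

```text
t 14.12 pos [ 0.5406 -0.0491  0.0977] cw angle 1.1315 q6 2.535 F [-1.  -1.6  7.6] T [-0.164  0.329  0.039] eff6 0.115 w 0.15 g 40.9
```

Call:
carry_out:
  moves:
    - [[0,0,0,0,0,0.02,0],[0,0,0,0,0,0,0],[0,0,0,0,0,0,0]]

```text
t: 14.37
position: [0.5406, -0.0491, 0.0977]
orientation: [0.839, -0.544, 0.001, -0.0]
ft_force: [-0.8, -1.4, 7.5]
grip_width: 0.158
grasp_force: 41.0
```

```bash
python3 o.py
```

```text
t 14.37 pos [ 0.5406 -0.0491  0.0977] cw angle 1.1509 q6 2.555 F [-0.8 -1.4  7.5] T [-0.197  0.318  0.206] eff6 0.254 w 0.158 g 41.0
```

The fourth place centres at about 1.127. I'll back off slightly, hold, open and lift.

Call:
carry_out:
  moves:
    - [[0,0,0,0,0,-0.023,0],[0,0,0,0,0,0,0],[0,0,0,0,0,0,0],[0,0,0,0,0,0,0],[0,0,0,0,0,0,0],[0,0,0,0,0,0,50],[0,0,0,0,0,0,50],[0,0,0,0,0,0,50],[0,0,0,0,0,0,50],[0,0,0,0,0,0,50]]

```text
t: 15.2
position: [0.5395, -0.0484, 0.096]
orientation: [0.845, -0.535, -0.0, 0.0]
ft_force: [0.4, 0.3, 0.3]
grip_width: 0.498
grasp_force: 0.0
```

Call:
carry_out:
  moves:
    - [[0,0,0,0,0,0,50],[0,0,-1,0,0,0,50],[0,0,-2,0,0,0,50],[0,0,-2,0,0,0,50],[0,0,-2.5,0,0,0,50],[0,0,-2.5,0,0,0,50],[0,0,-1,0,0,0,50],[0,0,0,0,0,0,50],[0,0,0,0,0,0,50],[0,0,0,0,0,0,50]]

```text
t: 16.03
position: [0.5387, -0.0483, 0.205]
orientation: [0.845, -0.535, -0.001, 0.0]
ft_force: [0.1, -0.8, 0.4]
grip_width: 0.496
grasp_force: 0.0
```

```bash
python3 - <<'E'
from h import *; from rig import env
c=env.camera_params("wrist");im=env.read_camera("wrist")[:,:,::-1]
k=im[80:330,130:380].astype(float);k=np.clip(((k/90).clip(0,1)**.6)*255,0,255).astype(np.uint8)
cv2.imwrite("pics/w5.png",cv2.resize(k,(575,575),interpolation=cv2.INTER_CUBIC))
f=np.load("f.npy");t=env.camera_params("top")
cr=lambda a,o:(np.array(a)+.5)/5-.5+o
# refit pose with known selector axis weighted
A=[[.125,.2,.035],[.125,-.2,.035],[-.125,-.2,.035],[-.125,.2,.035]]
ua=cr([[45,123],[500,48],[550,328],[92,408]],[190,122])
r=lambda f:np.r_[(proj(F2W(A,f),t)-ua).ravel(),2*(F2W([-.035,-.105,.1],f)[0,:2]-[.5408,-.0483])/.004]
o=least_squares(r,f);f=o.x;print(f,o.fun.round(1));np.save("f.npy",f)
print("hinge",F2W([-.005,.14,.057],f))
b0=cr([[128,298]],[190,122]);s0=cr([[525,57]],[190,160]);s=env.camera_params("scene")
g=least_squares(lambda p:np.r_[(proj([p],t)-b0).ravel(),(proj([p],s)-s0).ravel()],[.487,.193,.13]);print("ball",g.x,g.fun.round(2))
E
python3 o.py
```

```text
[0.55924352 0.06009408 0.17270681] [-0.8  0.1  0.3  0.   0.5  1.2 -1.3  0.8  1.  -0.5]
hinge [[0.53025897 0.19715208 0.057     ]]
ball [0.48921851 0.19229143 0.13317628] [-0.21 -0.1  -0.19  0.02]
t 16.08 pos [ 0.5384 -0.0483  0.2046] cw angle 1.1282 q6 2.531 F [ 0.3 -0.2 -0.9] T [ 0.029  0.029 -0.047] eff6 0.0 w 0.502 g 0.0
```

View pics/w5.png

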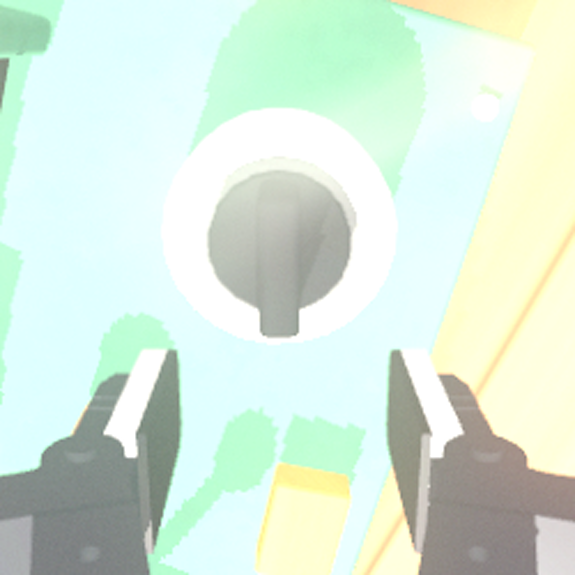

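The knob has settled and is aligned with the tool after release. Now I'll turn the wrist, shut the fingers and go behind the lever.

Call:
carry_out:
  moves:
    - [[0,0,0,0,0,-0.12,0],[0,0,0,0,0,-0.12,0],[0,0,0,0,0,-0.12,0],[0,0,0,0,0,-0.12,0],[0,0,0,0,0,-0.12,0],[0,0,0,0,0,-0.12,0],[0,0,0,0,0,-0.12,0],[0,0,0,0,0,-0.12,0],[0,0,0,0,0,-0.12,0],[0,0,0,0,0,-0.12,0]]

```text
t: 16.92
position: [0.5386, -0.0483, 0.2044]
orientation: [0.999, 0.039, -0.002, -0.0]
ft_force: [0.1, -0.4, 0.1]
grip_width: -0.0
grasp_force: 0.0
```

Call:
carry_out:
  moves:
    - [[0,0,0,0,0,-0.1,0],[-1,-3,0,0,0,0,0],[-1,-3,0,0,0,0,0],[-1,-3,0,0,0,0,0],[-1,-3,0,0,0,0,0],[-1,-3,0,0,0,0,0],[-1,-3,0,0,0,0,0],[-0.1,-3,0,0,0,0,0],[0,-3.4,0,0,0,0,0],[0,0,0,0,0,0,0]]

```text
t: 17.75
position: [0.4358, 0.1861, 0.2049]
orientation: [0.996, 0.088, -0.001, -0.001]
ft_force: [-0.5, 0.0, -0.3]
grip_width: 0.002
grasp_force: 0.0
```

Call:
carry_out:
  moves:
    - [[0,0,0,0,0,0,0],[0,0,0,0,0,0,0],[0,0,0,0,0,0,0]]

```text
t: 18.0
position: [0.4377, 0.1804, 0.2055]
orientation: [0.996, 0.085, -0.001, 0.0]
ft_force: [0.5, 0.3, 0.3]
grip_width: -0.002
grasp_force: 0.0
```

```bash
python3 - <<'E'
from h import *; from rig import env
c=env.camera_params("wrist");im=env.read_camera("wrist")[:,:,::-1];cv2.imwrite("pics/w6.png",im)
print(proj([[.489,.192,.133]],c))
m=((im[:,:,2]>130)&(im[:,:,1]<60)&(im[:,:,0]<60)).astype(np.uint8);n,l,s,ce=cv2.connectedComponentsWithStats(m)
for i in range(1,n):
    if s[i,4]>100:print(s[i],ce[i],ray([ce[i]],c,.133))
E
python3 o.py
```

```text
[[247.53731326 124.45474097]]
[ 228  105   38   42 1143] [246.10673666 124.69991251] [[0.48868513 0.19289572 0.133     ]]
t 18.05 pos [0.4379 0.1803 0.2057] cw angle -0.1703 q6 1.702 F [ 0.  -0.2  0.2] T [-0.009  0.022 -0.035] eff6 -0.005 w -0.003 g 0.0
```

View pics/w6.png

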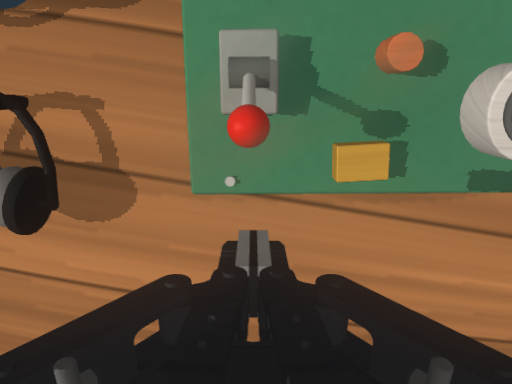

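The ball is confirmed at (0.489, 0.193), about 4 mm to the left of the finger seam. Descending, then pushing.

Call:
carry_out:
  moves:
    - [[0,-0.35,2,0,0,0,0],[0,0,2.5,0,0,0,0],[0,0,2.5,0,0,0,0],[0,0,1.6,0,0,0,0],[0,0,0,0,0,0,0],[1,0,0,0,0,0,0],[1,0,0,0,0,0,0],[1,0,0,0,0,0,0],[1,0,0,0,0,0,0],[1,0,0,0,0,0,0]]

```text
t: 18.88
position: [0.4876, 0.1935, 0.1212]
orientation: [0.996, 0.086, 0.0, -0.0]
ft_force: [-3.2, -0.7, 2.5]
grip_width: 0.0
grasp_force: 1.9
```

Call:
carry_out:
  moves:
    - [[1,0,0,0,0,0,0],[1,0,0,0,0,0,0],[1,0,0,0,0,0,0],[1,0,0,0,0,0,0],[0.6,0,0,0,0,0,0],[0,0,0,0,0,0,0]]

```text
t: 19.38
position: [0.5337, 0.2017, 0.1198]
orientation: [0.996, 0.086, 0.001, -0.0]
ft_force: [-0.4, 1.4, -0.3]
grip_width: 0.0
grasp_force: 0.0
```

```bash
python3 o.py
```

```text
t 19.38 pos [0.5337 0.2017 0.1198] cw angle -0.1717 q6 1.686 F [-0.4  1.4 -0.3] T [-0.024  0.022  0.   ] eff6 -0.014 w 0.0 g 0.0
```

Call:
carry_out:
  moves:
    - [[0.4,0,0,0,0,0,0],[0.4,0,0,0,0,0,0],[0,0,0,0,0,0,0]]

```text
t: 19.63
position: [0.5397, 0.2027, 0.1199]
orientation: [0.996, 0.086, -0.001, 0.0]
ft_force: [-2.1, -0.8, -1.4]
grip_width: 0.002
grasp_force: 1.0
```

Call:
carry_out:
  moves:
    - [[0.3,0,0,0,0,0,0],[0.2,0,0,0,0,0,0],[0,0,0,0,0,0,0]]

```text
t: 19.88
position: [0.5419, 0.203, 0.1198]
orientation: [0.996, 0.086, -0.003, 0.0]
ft_force: [-6.9, -0.6, -0.2]
grip_width: 0.003
grasp_force: 3.8
```

Call:
carry_out:
  moves:
    - [[0.3,0,0,0,0,0,0],[0,0,0,0,0,0,0],[0,0,0,0,0,0,0]]

```text
t: 20.13
position: [0.542, 0.2031, 0.1197]
orientation: [0.996, 0.086, -0.005, 0.001]
ft_force: [-12.4, -1.8, 4.0]
grip_width: 0.002
grasp_force: 6.4
```

Call:
carry_out:
  moves:
    - [[0.3,0,0,0,0,0,0],[0,0,0,0,0,0,0],[0,0,0,0,0,0,0]]

```text
t: 20.38
position: [0.5422, 0.2031, 0.1196]
orientation: [0.996, 0.086, -0.008, 0.001]
ft_force: [-18.1, -2.2, 9.5]
grip_width: 0.001
grasp_force: 9.2
```

The position is pinned while the force climbs, so the lever is on its rigid stop. Backing off, lifting clear and checking.

Call:
carry_out:
  moves:
    - [[-1.5,0,0,0,0,0,0],[-2,0,0,0,0,0,0],[-2,0,-1,0,0,0,0],[-2,0,-2.5,0,0,0,0],[-1,0,-2.5,0,0,0,0],[0,0,-2,0,0,0,0],[0,0,0,0,0,0,0],[0,0,0,0,0,0,0],[0,0,0,0,0,0,0]]

```text
t: 21.13
position: [0.4677, 0.1902, 0.2006]
orientation: [0.996, 0.086, 0.001, -0.0]
ft_force: [-0.3, 0.0, -1.2]
grip_width: 0.0
grasp_force: 0.0
```

```bash
python3 o.py; python3 - <<'E'
from h import *; from rig import env
c=env.camera_params("wrist");w=env.read_camera("wrist")[:,:,::-1]
s=env.read_camera("scene")[160:275,190:345,::-1]
m=((w[:,:,2]>130)&(w[:,:,1]<60)&(w[:,:,0]<60)).astype(np.uint8);n,l,st,ce=cv2.connectedComponentsWithStats(m)
for i in range(1,n):
    if st[i,4]>100:
        p=ray([ce[i]],c,.132);print(p,"ball x rel hinge",((p[0,:2]-[.5303,.1972])@[.985,.172]).round(4))
a=cv2.resize(s,(517,384),interpolation=cv2.INTER_CUBIC);b=cv2.resize(w,(512,384))[:, :]
cv2.imwrite("pics/end.png",cv2.resize(np.hstack([a,b]),(800,299)))
E
```

```text
t 21.13 pos [0.4677 0.1902 0.2006] cw angle -0.1718 q6 1.702 F [-0.3  0.  -1.2] T [-0.006  0.011  0.003] eff6 -0.0 w 0.0 g 0.0
[[0.57174612 0.20864915 0.132     ]] ball x rel hinge 0.0428
```

View pics/end.png

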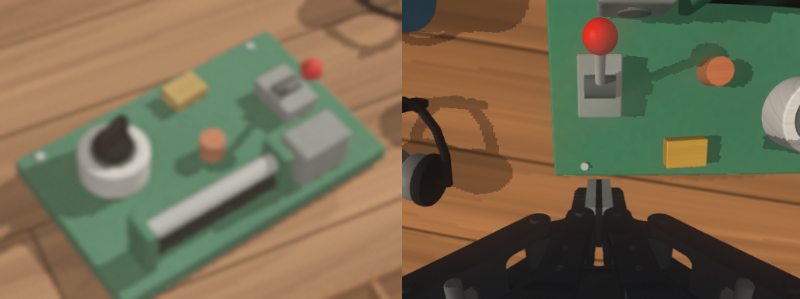

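The lever is fully over: the ball is 43 mm past the hinge, against −41 mm at the start. The gauge and spool are undisturbed, and the robot touches nothing.

```bash
python3 -c "
from rig import env
print(env.sign_off())"
```

```text
the job is handed in; nothing more can be done
None
```

I turned the selector anticlockwise onto its stop (about 0.48 N m felt), brought it back four clicks, and pushed the clutch lever fully over to its far stop; nothing else I could see had moved, and the job is handed in with no verdict returned.

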